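Reseat the battery of the altar lamp

TASK

The altar lamp has stopped working because its battery block has worked up in its bay. Squeeze the two side tabs of the bay's snap cover together, without crushing them, and lift the cover off without forcing it while it is still latched; lay it gently, flat and right way up, in the wooden tray. Then press the battery block gently but fully home in the bay, and leave the other things on the table where they are.

Things in the scene. Friction and masses are not known exactly. Their poses are not given: they have to be found in the camera images.
- lamp: White plastic lamp box, 130 x 110 x 60 mm (its x, y, z), fixed to the table; origin at the middle of its underside. A round lens on the +x end face stands out 14 mm.
- bay (a point): Centre of the opening of the battery bay in the lamp's top, level with the top face (60 mm above the table); axes are the lamp's, z up. The opening is 72 mm along x and 52 mm along y, its rim 6 mm thick.
- cover: Snap cover that closes the bay at the start (white, loose, about 85 g); origin at the middle of the underside of its plate, axes those of the lamp while closed. The plate, 80 mm (x) by 90 mm (y) by 4 mm, lies on the lamp's top face. Two skirts under it reach 14 mm down into the opening (1 mm of play all round); the cover stands on them when set down. A low boss, 18 mm high, lies between the tabs.
- cover_tabs (a point): Point of the cover midway between its two upright squeeze tabs and half-way up them, 21 mm above the plate's underside; axes are the cover's. Both tabs' legs carry a hook that reaches 3.5 mm under the opening's rim: BOTH must be pressed in by 4.5 mm to be sure of freeing the cover. The hooks do not give way: pulling hard on a latched cover breaks it.
- tab_l: Left squeeze tab (cover's +y side), 24 mm wide along x, 5 mm thick, from 4 to 38 mm above the plate's underside. Origin on its outer face at the height of the plate's underside: y = +28 mm in the cover's frame at rest (56 mm over both tabs). It slides towards the other tab on its spring: about 4 N to start, 10 N at its hard stop after 5.5 mm (45 mm over both when fully pressed).
- tab_r: Right squeeze tab (cover's -y side), the mirror image, on its own spring; outer face at y = -28 mm at rest. A gripper 2 mm or so off-centre along y bottoms one tab, leaves the other one hooked and pushes the cover sideways with a force felt along y.
- tray_in (a point): Wooden tray, fixed, 180 x 180 mm outside, 170 x 170 mm inside, rim 12 mm high. Point at the centre of its inner floor (5 mm above the table); axes are the tray's.
- battery (a joint): How far the battery block is pressed into its seat, m: 0 to 0.004 at the start, 0.008 fully home on a hard stop. The block, 44 mm (x) by 22 mm (y), stands in the middle of the bay under the cover. The seat's depth differs: the block's top ends 20 to 31 mm below the lamp's top face when home (8 mm less at 0), so feel for the stop. It slides down with about 6 N of friction and stays where left.
- candle_glass_mid (a point): Bystander: candle in an amber glass, 56 mm across, 70 mm tall; point on its centre line, 35 mm up. Leave it where it is.
- spare_battery_mid (a point): Bystander: spare battery block lying loose, 26 x 44 x 22 mm (not needed); point on its centre line, 11 mm up. Leave it where it is.
- bell_mid (a point): Bystander: small brass hand bell, 44 mm across, 72 mm tall; point on its centre line, 35 mm up. Leave it where it is.
- figurine_mid (a point): Bystander: terracotta figurine, 40 mm across, 82 mm tall; point on its centre line, 40 mm up. Leave it where it is.
- mallet_mid (a point): Bystander: drum mallet, 143 mm long, 28 mm thick head; point on its centre line, 14 mm up. Leave it where it is.
- bowl_mid (a point): Bystander: small white bowl, 68 mm across, 36 mm tall; point on its centre line, 20 mm up. Leave it where it is.
Not all that is in view belongs to the job. What is shaped like the cover but turquoise is not meant. Leave any turquoise look-alike of the lamp alone.

How it is judged:
On the way, in this order (a step that is already met when the one before it is completed fails the run):
1. the cover is freed and lifted clear of the bay (z of cover_tabs in the frame of bay above 0.045 m), for 0.1 s.
2. the cover lies flat, right way up, in the tray, let go (z of cover_tabs in the frame of tray_in between 0.031 and 0.039 m and horizontal distance between cover_tabs and tray_in below 0.06 m and angle between cover_tabs's own z axis and vertical below 0.08 rad and contact force between the fingers and cover below 0.1 N), for 0.2 s.
3. the battery block is pressed fully home (value of joint battery above 0.0065 m), for 0.2 s.
At the end, for the whole second after the job is handed in: the cover lies in the tray, let go and at rest: its plate level within 0.08 rad, right way up, standing on the tray's floor (within 4 mm), its centre within 60 mm of the tray's centre; the battery block is within 1.5 mm of its hard stop (z of cover_tabs in the frame of tray_in between 0.031 and 0.039 m and horizontal distance between cover_tabs and tray_in below 0.06 m and angle between cover_tabs's own z axis and vertical below 0.08 rad and value of joint battery above 0.0065 m and linear speed of cover below 0.02 m/s); the robot touches nothing.
It fails at once if the cover is torn or rammed: more than 40 N between the cover (with its tabs) and the lamp (contact force between cover and lamp above 40 N).
It fails at once if the tabs are crushed: the two fingers together press on the cover with more than 110 N (contact force between the fingers and cover above 110 N).
It fails at once if the cover is dropped or thrown: faster than 0.5 m/s while out of the fingers (contact force between the fingers and cover below 0.05 N and linear speed of cover above 0.5 m/s).
It fails at once if the battery block is rammed: more than 40 N on it (contact force between anything else and battery_c0 above 40 N).
It fails at once if a bystander is moved by more than 30 mm (distance of any of candle_glass_mid, spare_battery_mid, bell_mid, figurine_mid, mallet_mid, bowl_mid from where it was at the start of the episode above 0.03 m).
It also fails if it takes over 56 s, if anything falls off the work surface, if the arm or the gripper's body presses on something with over 40 N, if the wrist force passes 120 N, or if a joint passes its speed limit or range.

ROBOT

A 6-joint arm with a two-finger parallel gripper is mounted at the origin on the work surface. World frame = base frame: x ahead of the robot, y to its left, z up, the work surface at z = 0. Lengths are in m, angles in rad, forces in N, time in s.
With the tool pointing down it reaches from about 0.35 to 0.775 m from the base axis. Payload 7.3 kg.
Tool frame: the origin (TCP) lies at the very end of the fingers, on their centre line; the grasp point (between the pads) lies 19 mm behind it (pinch_z is the distance from the TCP to the grasp point, in m); z points along the fingers, y is the line along which they close (so a half turn about z gives the same grasp; the last joint's range is limited). The gripper opens to 92 mm and grips with 3 to 60 N. Pads are 19 mm wide; open, the fingers measure 130 mm over their backs; the gripper's body (75 mm by 190 mm) begins 47 mm behind the grasp point.
Start: joints at [-0.146, 0.342, 1.524, -0, 1.275, -0.146], TCP at [0.525, 0, 0.227] pointing down, gripper open.
Joint ranges: [-2.53, 2.53], [-0.77, 2.02], [0.04, 2.7], [-1, 4.14], [0.28, 2.66], [-3.11, 3.11]. Speed limits (rad/s): [2.57, 2.57, 3.14, 3.14, 3.14, 3.14].

INTERFACE

Orientations are given as [roll, pitch, yaw] about the fixed x, y, z axes, in that order (R = Rz(yaw) Ry(pitch) Rx(roll)).
In Python, from cell import * gives the robot as it stands.
- The arm moves only by the tool arm_command, never from a script. Its arguments are lists of equal length, an entry for each row: "fingers": the gripper command: -1 is fully open, 1 is shut, values between are in proportion; "travel": the shift along the tool's x, y, z in m, a list of three; "dr": the turn, a rotation vector about the tool's x, y, z in degrees, a list of three. In form: {"fingers": [fingers, ...], "travel": [[x, y, z], ...], "dr": [[wx, wy, wz], ...]}. A call has 1 to 8 rows; each row is the pose to reach, as a shift and turn from the pose commanded when the call began, along the tool's axes at that moment; what a row does not reach only later rows make up. A row lasts 1/12 s, in which the tool goes at most 41.7 mm and 7.16 degrees, less where a joint would pass 70% of its speed; a pose out of reach is approached as far as the arm can. A call with a gripper value outside its range is refused whole. The fingers move at their own pace and stop on an object; "squeeze" is the grip in N (left out, the last holds). Time passes only in rows, so rows that repeat a pose let the fingers close. It gives the time, the measured TCP pose, the force, the opening and the grip force at its end, in the units of the state.
- observe(): the state, without advancing time (a new reading comes with each control period).
- read_camera(name): name is "scene" or "side" or "wrist"; returns a dict with "color" (480x640x3 uint8, blue, green, red), "z_map" (480x640 float32, m along the optical axis (not along the pixel's ray), 0 where there is no reading), "fx", "fy", "cx", "cy" (pixels), "R" (3x3) and "t" (3): a world point X has camera coordinates R X + t. Camera axes: x right, y down, z forward; pixel columns grow to the right and rows downward; lengths in m; the calibration is good to about 2 mm. A picture is of the moment at which its call begins.
- hand_in(): hands the job in; it is judged then, once.
The state is a dict: "time": time; "qpos": joint angles; "qvel": joint speeds; "joint_efforts": joint torques, N m; "tool_pos": TCP position; "tool_rot": TCP orientation; "contact_force": force on the tool from outside, world axes, zero at the start; "torque": the same for the moment, N m; "opening": finger opening in m; "grip_force": force on a finger pad.
Only numpy, scipy, OpenCV 4.12 (cv2) and the standard library are available. Lean on these libraries where they do the work, as an engineer would, in place of code of your own. Each camera call takes 0.05 s, during which the arm holds its last target. There are 200 camera calls.

## Working session

There is one attempt and no reset: what is moved stays moved. The work goes in short steps, Python scripts to look and compute and a tool call to move; the robot and the scene stay as the last step left them, time stands still between calls to the robot, and variables do not carry over. Pictures are saved under pics/ and viewed, at most 10 in all, crops included, and the job is handed in when it is done.

Besides the shell and the picture viewer there is one more tool, called after "Emit:" as name(argument=value, ...) on one line, values as JSON. arm_command: Moves the arm, as the interface text tells. Its arguments: {"type":"object","properties":{"fingers":{"type":"array","items":{"type":"number"}},"travel":{"type":"array","items":{"type":"array","items":{"type":"number"}}},"dr":{"type":"array","items":{"type":"array","items":{"type":"number"}}},"squeeze":{"type":"number"}},"required":["fingers","travel","dr"]}

```bash
ls; mkdir -p pics; python3 - <<'E'
from cell import *
import cv2,numpy as np
s=observe();print(s)
for n in("scene","side"):
    c=read_camera(n);cv2.imwrite(f"pics/{n}0.png",c["color"]);np.savez(f"{n}0.npz",**c);print(n,c["fx"],c["R"],c["t"])
E
```

```text
pics
{'time': 0.0, 'qpos': array([-1.45996760e-01,  3.42729826e-01,  1.52506229e+00,  1.97170142e-05,
        1.27538678e+00, -1.46021669e-01]), 'qvel': array([-0.00051014, -0.00074937, -0.00057933, -0.00143976, -0.00056594,
        0.00180911]), 'joint_efforts': array([ 7.61924657e-04, -4.31245601e+01, -2.44219762e+01,  7.17750052e-02,
        5.59406646e-02, -1.04314388e-04]), 'tool_pos': array([5.24575850e-01, 9.23922779e-05, 2.26025479e-01]), 'tool_rot': array([-3.14002604e+00, -2.49456121e-04,  1.57081529e+00]), 'contact_force': array([ 0.66728294, -0.49479507, -0.83216398]), 'torque': array([-0.01043974, -0.02258268,  0.0009923 ]), 'grip_force': 0.0, 'opening': 0.09184440024527601}
scene 502.9420719102112 [[ 2.74254397e-02  9.99623834e-01 -1.90507651e-04]
 [ 7.70891564e-01 -2.12713210e-02 -6.36611127e-01]
 [-6.36375708e-01  1.73124794e-02 -7.71184956e-01]] [-0.06490105 -0.38393361  1.41128583]
side 492.75112621264424 [[ 0.89604647 -0.44392102  0.00590324]
 [-0.30602491 -0.62722958 -0.71619258]
 [ 0.32163562  0.6399353  -0.69787774]] [-0.49340766  0.25330503  0.76401048]
```

View pics/scene0.png

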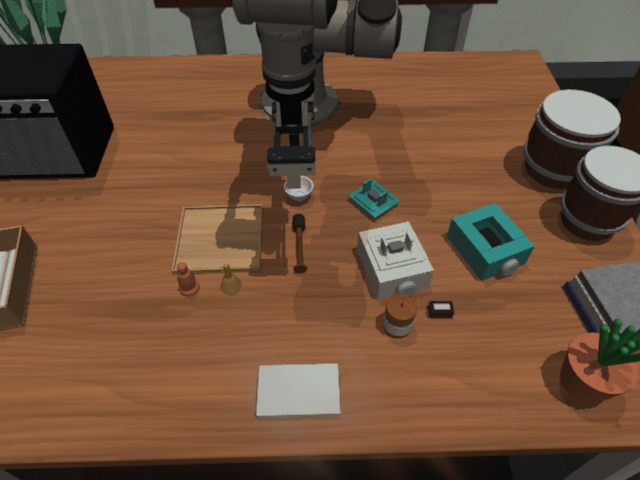

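View pics/side0.png

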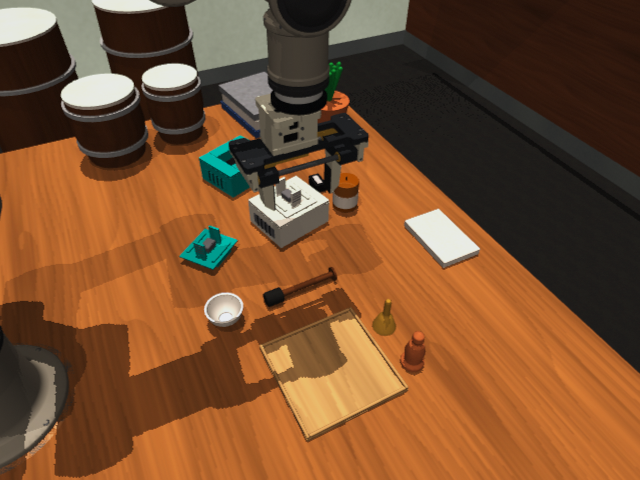

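The scene view shows the white lamp with its cover at about (394,258), with the lens at (405,287). The turquoise lamp is at (490,240), the turquoise cover at (374,198) and the wooden tray at (219,238). The white lamp carrying the white cover fits the description. The side view agrees, with the lamp at (289,210) and the tray at (333,370).

```bash
cat > h.py <<'E'
import numpy as np,cv2
def world(c):
    v,u=np.mgrid[0:480,0:640];z=c["z_map"]
    P=np.stack([(u-c["cx"])/c["fx"]*z,(v-c["cy"])/c["fy"]*z,z],-1)-c["t"]
    return P@c["R"]   # R^T(X-t)
def rect(P,m):
    p=P[m][:,:2].astype(np.float32); r=cv2.minAreaRect(p*1000); return m.sum(),np.round(r[0],1),np.round(r[1],1),round(r[2],1),np.median(P[m][:,2]).round(4)
E
python3 - <<'E'
from h import *
c=dict(np.load("scene0.npz"));P=world(c);z=P[...,2];ok=c["z_map"]>0
v,u=np.mgrid[0:480,0:640]
box=lambda a,b,d,e:(u>a)&(u<b)&(v>d)&(v<e)&ok
L=box(350,440,215,300)
op=lambda m:cv2.morphologyEx(m.astype(np.uint8),cv2.MORPH_OPEN,np.ones((2,2),np.uint8))>0
print("top",rect(P,op(L&(abs(z-.062)<.007))))
print("plate",rect(P,op(L&(abs(z-.064)<.0025))))
for lo in(.075,.085,.092):
  m=L&(z>lo)&(z<.11);print("tabs",lo,rect(P,m),P[m].mean(0))
T=box(165,275,195,280)
print("trayrim",rect(P,op(T&(z>.003)&(z<.02))))
im=cv2.resize(c["color"][205:310,335:475],None,fx=5,fy=5,interpolation=cv2.INTER_CUBIC);cv2.imwrite("pics/crop0.png",im)
E
```

```text
top (np.int64(2609), array([833.9, 164.9]), array([158.6, 754.5]), 81.8, np.float64(0.0613))
plate (np.int64(887), array([872.8, 143.9]), array([108.2, 675. ]), 80.0, np.float64(0.064))
tabs 0.075 (np.int64(280), array([588.3, 193.1]), array([26. , 57.7]), 13.4, np.float64(0.0803)) [0.58912722 0.19279833 0.08470449]
tabs 0.085 (np.int64(115), array([587.3, 193. ]), array([25.5, 57.1]), 15.4, np.float64(0.0954)) [0.58883815 0.19379923 0.09396887]
tabs 0.092 (np.int64(79), array([587.2, 193.1]), array([25.1, 57. ]), 15.1, np.float64(0.0967)) [0.58847833 0.19254631 0.09656288]
trayrim (np.int64(4464), array([ 806.1, -124.6]), array([816.2, 200. ]), 8.2, np.float64(0.0049))
```

View pics/crop0.png

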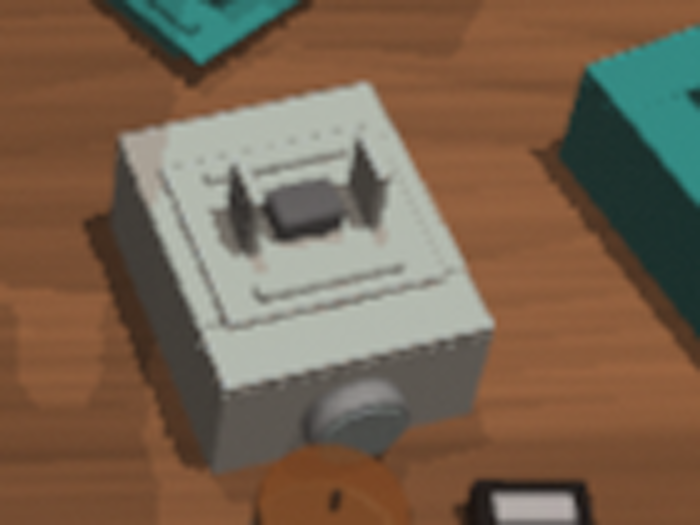

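The enlarged crop confirms the white lamp. Its two upright tabs are at crop (240,215) and (368,190), with the grey boss between them and the lens on the near +x face. The tabs measure 25 x 57 mm and their tops are at 0.097, as described. The yaw is about 15° and the centre about (0.587, 0.193).

Emit:
arm_command(fingers=[-1, -1, -1, -1, -1, -1, -1, -1], travel=[[0.024, 0.008, 0.008], [0.048, 0.016, 0.016], [0.072, 0.023, 0.024], [0.096, 0.031, 0.032], [0.12, 0.039, 0.04], [0.145, 0.047, 0.048], [0.17, 0.055, 0.056], [0.193, 0.062, 0.06]], dr=[[0, 0, 7], [0, 0, 14], [0, 0, 21], [0, 0, 28], [0, 0, 35], [0, 0, 42], [0, 0, 49], [0, 0, 56]])

```text
time: 0.77
tool_pos: [0.5866, 0.1944, 0.1651]
tool_rot: [-3.141, 0.002, 0.588]
contact_force: [-0.3, -0.8, -0.2]
opening: 0.0916
grip_force: 0.0
```

Emit:
arm_command(fingers=[-1, -1, -1, -1, -1], travel=[[0, 0, 0], [0, 0, 0], [0, 0, 0], [0, 0, 0], [0, 0, 0]], dr=[[0, 0, 7], [0, 0, 14], [0, 0, 19], [0, 0, 19], [0, 0, 19]])

```text
time: 1.18
tool_pos: [0.5868, 0.193, 0.1663]
tool_rot: [-3.142, 0.001, 0.265]
contact_force: [0.2, -0.9, -0.1]
opening: 0.092
grip_force: 0.0
```

```bash
python3 - <<'E'
from cell import *
from h import *
s=observe();print(s["time"],s["tool_pos"],s["tool_rot"],s["contact_force"])
c=read_camera("wrist");cv2.imwrite("pics/wrist1.png",c["color"]);np.savez("wrist1.npz",**c)
P=world(c);z=P[...,2];ok=c["z_map"]>0
near=(np.hypot(P[...,0]-.587,P[...,1]-.193)<.05)&ok
for lo in(.088,.094):
  m=near&(z>lo)&(z<.102)
  print(rect(P,m),P[m].mean(0))
d=dict(np.load("scene0.npz"));P=world(d);z=P[...,2];v,u=np.mgrid[0:480,0:640]
m=(u>165)&(u<275)&(v>195)&(v<268)&(z>.0085)&(z<.018)&(d["z_map"]>0)
n,l,st,_=cv2.connectedComponentsWithStats(m.astype(np.uint8));k=1+st[1:,4].argmax()
print("tray",rect(P,l==k), rect(P,m&(np.hypot(P[...,0]-.6,P[...,1]+.15)<.16)))
E
```

```text
1.1833 [0.58679077 0.19300746 0.16630707] [-3.14155486e+00  8.29132159e-04  2.64656456e-01] [ 0.22359989 -0.88355133 -0.13552932]
(np.int64(627), array([585.3, 191.7]), array([23.9, 57.6]), 13.8, np.float64(0.0969)) [0.58596808 0.19178543 0.096158  ]
(np.int64(531), array([585.2, 191.6]), array([23.9, 57.2]), 13.6, np.float64(0.0971)) [0.58544219 0.19178027 0.09690041]
tray (np.int64(472), array([ 496.8, -170.2]), array([181.1, 180.5]), 0.9, np.float64(0.011)) (np.int64(247), array([ 517.9, -169.9]), array([139.2, 180.4]), 1.0, np.float64(0.011))
```

View pics/wrist1.png

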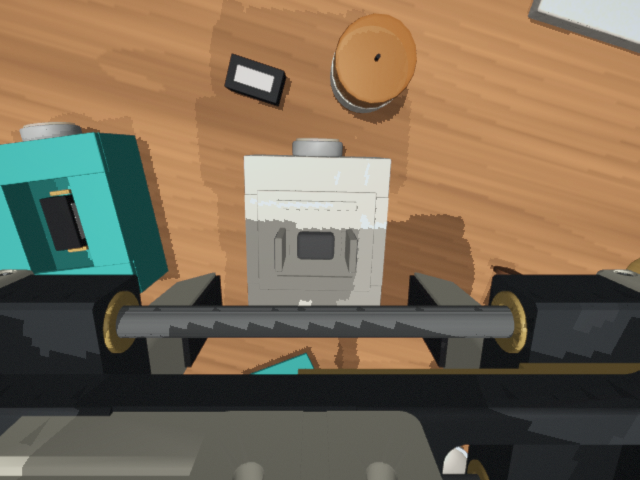

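The wrist view has the tabs at (279,250) and (352,250), midway at x≈315.5. The fingers are at 220 and 409, midway at about 315, so the gripper is well centred. I'll apply a small yaw correction and go down.

Emit:
arm_command(fingers=[-1, -1, -1, -1, -1, -1, -1, -1], travel=[[-0.001, 0.0005, 0.02], [-0.001, 0.0005, 0.04], [-0.001, 0.0005, 0.06], [-0.001, 0.0005, 0.075], [-0.001, 0.0005, 0.087], [-0.001, 0.0005, 0.094], [-0.001, 0.0005, 0.097], [-0.001, 0.0005, 0.097]], dr=[[0, 0, 1.2], [0, 0, 1.2], [0, 0, 1.2], [0, 0, 1.2], [0, 0, 1.2], [0, 0, 1.2], [0, 0, 1.2], [0, 0, 1.2]])

```text
time: 1.9
tool_pos: [0.586, 0.1921, 0.0694]
tool_rot: [-3.142, 0.001, 0.242]
contact_force: [-0.1, -0.4, 0.0]
opening: 0.0918
grip_force: 0.0
```

Emit:
arm_command(fingers=[-0.2, 0.1, 0.1, 0.1], travel=[[0, 0, 0], [0, 0, 0], [0, 0, 0], [0, 0, 0]], dr=[[0, 0, 0], [0, 0, 0], [0, 0, 0], [0, 0, 0]], squeeze=20)

```text
time: 2.23
tool_pos: [0.5865, 0.1924, 0.0704]
tool_rot: [3.142, -0.001, 0.241]
contact_force: [-0.6, 0.5, -0.1]
opening: 0.0693
grip_force: 0.0
```

```bash
python3 - <<'E'
from cell import *
s=observe();print({k:s[k] for k in("time","tool_pos","tool_rot","contact_force","torque","opening","grip_force")})
E
```

```text
{'time': 2.2333, 'tool_pos': array([0.586537  , 0.19236409, 0.07044508]), 'tool_rot': array([ 3.14152947e+00, -1.28653092e-03,  2.40984217e-01]), 'contact_force': array([-0.55591937,  0.46836452, -0.14632847]), 'torque': array([ 0.01705883,  0.08701482, -0.00414578]), 'opening': 0.06929825976415584, 'grip_force': 0.0}
```

Emit:
arm_command(fingers=[-0.1, -0.1, -0.1, -0.1, -0.1], travel=[[0, 0, 0], [0, 0, 0], [0, 0, 0], [0, 0, 0], [0, 0, 0]], dr=[[0, 0, 0], [0, 0, 0], [0, 0, 0], [0, 0, 0], [0, 0, 0]])

```text
time: 2.65
tool_pos: [0.5863, 0.1923, 0.07]
tool_rot: [3.142, -0.0, 0.241]
contact_force: [-0.2, -0.8, 2.3]
opening: 0.0509
grip_force: 6.7
```

Emit:
arm_command(fingers=[0.2, 0.2, 0.2, 0.2, 0.2, 0.2], travel=[[0, 0, 0], [0, 0, 0], [0, 0, 0], [0, 0, 0], [0, 0, 0], [0, 0, 0]], dr=[[0, 0, 0], [0, 0, 0], [0, 0, 0], [0, 0, 0], [0, 0, 0], [0, 0, 0]])

```text
time: 3.15
tool_pos: [0.5863, 0.1923, 0.07]
tool_rot: [3.142, -0.0, 0.241]
contact_force: [-0.7, 0.4, 5.0]
opening: 0.0447
grip_force: 20.0
```

Both tabs are bottomed at 44.7 mm with almost no side force. I'll do a gentle test lift.

Emit:
arm_command(fingers=[0.2, 0.2, 0.2, 0.2, 0.2], travel=[[0, 0, -0.001], [0, 0, -0.002], [0, 0, -0.003], [0, 0, -0.004], [0, 0, -0.005]], dr=[[0, 0, 0], [0, 0, 0], [0, 0, 0], [0, 0, 0], [0, 0, 0]])

```text
time: 3.57
tool_pos: [0.5861, 0.1922, 0.0746]
tool_rot: [3.142, 0.0, 0.241]
contact_force: [0.0, -0.1, -0.1]
opening: 0.0446
grip_force: 20.0
```

Emit:
arm_command(fingers=[0.2, 0.2, 0.2, 0.2, 0.2, 0.2, 0.2, 0.2], travel=[[0, 0, -0.003], [0, 0, -0.008], [0, 0, -0.015], [0, 0, -0.025], [0, 0, -0.04], [0, 0, -0.055], [0, 0, -0.07], [0, 0, -0.075]], dr=[[0, 0, 0], [0, 0, 0], [0, 0, 0], [0, 0, 0], [0, 0, 0], [0, 0, 0], [0, 0, 0], [0, 0, 0]])

```text
time: 4.23
tool_pos: [0.5875, 0.1926, 0.1533]
tool_rot: [3.141, -0.005, 0.241]
contact_force: [0.1, -0.3, 0.5]
opening: 0.0445
grip_force: 20.0
```

```bash
python3 - <<'E'
from cell import *
from h import *
s=observe();print(s["time"],s["tool_pos"],s["contact_force"],s["opening"],s["grip_force"])
c=read_camera("side");cv2.imwrite("pics/side2.png",cv2.resize(c["color"][90:290,170:430],None,fx=3,fy=3))
c=read_camera("wrist")
cv2.imwrite("pics/wrist2.png",c["color"]);P=world(c);z=P[...,2]
m=(np.hypot(P[...,0]-.586,P[...,1]-.192)<.025)&(c["z_map"]>0)&(z<.06);print(m.sum(),np.percentile(z[m],[5,25,50,75,95]) if m.any() else 0)
E
```

```text
4.2333 [0.58752803 0.19258935 0.15332319] [ 0.07237834 -0.2555061   0.47668649] 0.04450815639346954 19.996072947978973
247 [0.00262928 0.00412245 0.01705431 0.03664567 0.0379551 ]
```

View pics/side2.png

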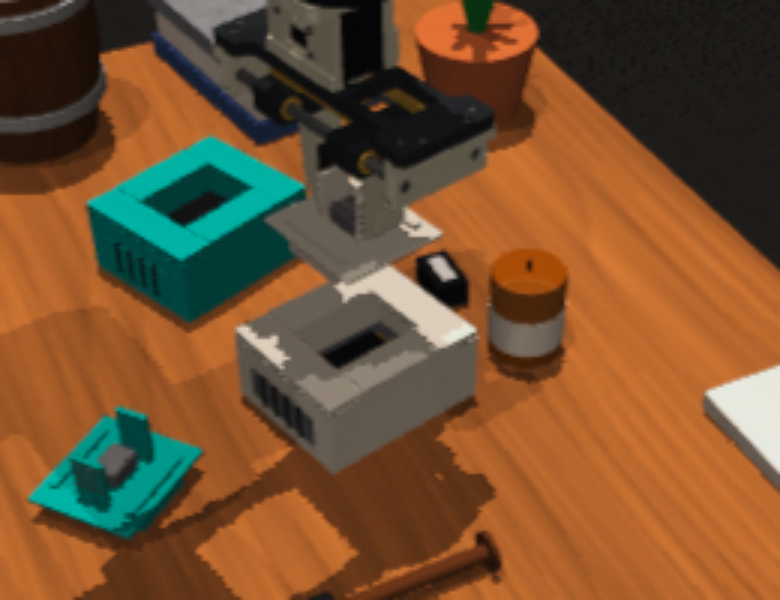

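The cover is held level above the lamp at (360,225), and the bay below it is open. I'll carry it to the tray, with its centre at (0.497, -0.170).

Emit:
arm_command(fingers=[0.2, 0.2, 0.2, 0.2, 0.2, 0.2, 0.2, 0.2], travel=[[-0.007, 0.012, 0], [-0.02, 0.036, 0], [-0.034, 0.064, 0], [-0.049, 0.093, 0], [-0.063, 0.121, 0], [-0.078, 0.149, 0], [-0.092, 0.177, 0], [-0.107, 0.204, 0]], dr=[[0, 0, 1], [0, 0, 3], [0, 0, 5], [0, 0, 7], [0, 0, 9], [0, 0, 11], [0, 0, 12.5], [0, 0, 13.8]])

```text
time: 5.0
tool_pos: [0.5294, -0.0333, 0.1488]
tool_rot: [-3.141, 0.002, -0.002]
contact_force: [0.6, -1.0, -0.6]
opening: 0.0446
grip_force: 20.0
```

Emit:
arm_command(fingers=[0.2, 0.2, 0.2, 0.2, 0.2, 0.2, 0.2, 0.2], travel=[[-0.007, 0.028, 0], [-0.014, 0.056, 0], [-0.02, 0.084, 0], [-0.027, 0.11, 0], [-0.031, 0.128, 0], [-0.034, 0.139, 0], [-0.0345, 0.139, 0], [-0.0345, 0.139, 0]], dr=[[0, 0, 0], [0, 0, 0], [0, 0, 0], [0, 0, 0], [0, 0, 0], [0, 0, 0], [0, 0, 0], [0, 0, 0]])

```text
time: 5.67
tool_pos: [0.4958, -0.1702, 0.1492]
tool_rot: [-3.141, 0.001, -0.002]
contact_force: [-0.6, 0.6, -0.3]
opening: 0.0445
grip_force: 20.0
```

Emit:
arm_command(fingers=[0.2, 0.2, 0.2, 0.2, 0.2, 0.2, 0.2, 0.2], travel=[[0, 0, 0.01], [0, 0, 0.03], [0, 0, 0.055], [0, 0, 0.08], [0, 0, 0.097], [0, 0, 0.108], [0, 0, 0.112], [0, 0, 0.113]], dr=[[0, 0, 0], [0, 0, 0], [0, 0, 0], [0, 0, 0], [0, 0, 0], [0, 0, 0], [0, 0, 0], [0, 0, 0]])

```text
time: 6.33
tool_pos: [0.496, -0.1689, 0.0354]
tool_rot: [-3.14, 0.002, 0.002]
contact_force: [0.5, 0.2, -1.4]
opening: 0.0447
grip_force: 20.0
```

Emit:
arm_command(fingers=[0.2, 0.2, 0.2, 0.2, 0.2], travel=[[0, 0, 0.001], [0, 0, 0.002], [0, 0, 0.003], [0, 0, 0.004], [0, 0, 0.005]], dr=[[0, 0, 0], [0, 0, 0], [0, 0, 0], [0, 0, 0], [0, 0, 0]])

```text
time: 6.75
tool_pos: [0.4967, -0.1705, 0.0321]
tool_rot: [3.141, -0.001, -0.0]
contact_force: [0.1, -0.3, -0.4]
opening: 0.0446
grip_force: 20.0
```

Emit:
arm_command(fingers=[0.2, 0.2, 0.2, 0.2], travel=[[0, 0, 0.001], [0, 0, 0.002], [0, 0, 0.0025], [0, 0, 0.0025]], dr=[[0, 0, 0], [0, 0, 0], [0, 0, 0], [0, 0, 0]])

```text
time: 7.08
tool_pos: [0.4964, -0.1704, 0.0291]
tool_rot: [-3.142, 0.0, -0.0]
contact_force: [-0.6, 0.0, -1.4]
opening: 0.0448
grip_force: 20.0
```

Emit:
arm_command(fingers=[0.2, 0.2, 0.2, 0.2], travel=[[0, 0, 0.0007], [0, 0, 0.0015], [0, 0, 0.002], [0, 0, 0.002]], dr=[[0, 0, 0], [0, 0, 0], [0, 0, 0], [0, 0, 0]])

```text
time: 7.42
tool_pos: [0.4965, -0.1704, 0.0289]
tool_rot: [3.141, -0.001, 0.0]
contact_force: [-4.2, 1.6, 15.3]
opening: 0.0448
grip_force: 20.0
```

It has touched down. I'll ease the load and release.

Emit:
arm_command(fingers=[0.2, 0.2, 0.0, -0.2, -0.4, -0.6, -0.6, -0.6], travel=[[0, 0, -0.001], [0, 0, -0.0015], [0, 0, -0.0015], [0, 0, -0.0015], [0, 0, -0.0015], [0, 0, -0.0015], [0, 0, -0.0015], [0, 0, -0.0015]], dr=[[0, 0, 0], [0, 0, 0], [0, 0, 0], [0, 0, 0], [0, 0, 0], [0, 0, 0], [0, 0, 0], [0, 0, 0]])

```text
time: 8.08
tool_pos: [0.4963, -0.1703, 0.0284]
tool_rot: [-3.141, 0.0, 0.0]
contact_force: [0.1, 0.2, 0.3]
opening: 0.0725
grip_force: 0.0
```

Emit:
arm_command(fingers=[-0.6, -0.6, -0.6, -0.6, -0.6, -0.6, -0.6, -0.6], travel=[[0, 0, 0], [0, 0, -0.003], [0, 0, -0.012], [0, 0, -0.035], [0, 0, -0.065], [0, 0, -0.095], [0, 0, -0.115], [0, 0, -0.12]], dr=[[0, 0, 0], [0, 0, 0], [0, 0, 0], [0, 0, 0], [0, 0, 0], [0, 0, 0], [0, 0, 0], [0, 0, 0]])

```text
time: 8.75
tool_pos: [0.4983, -0.1712, 0.1532]
tool_rot: [3.138, -0.007, 0.0]
contact_force: [0.1, 0.1, 0.8]
opening: 0.0734
grip_force: 0.0
```

```bash
python3 - <<'E'
from cell import *
from h import *
s=observe();print(s["time"],s["tool_pos"],s["contact_force"],s["opening"])
c=read_camera("wrist");cv2.imwrite("pics/wrist3.png",c["color"]);P=world(c);z=P[...,2]
n=(np.hypot(P[...,0]-.497,P[...,1]+.17)<.07)&(c["z_map"]>0)
m=n&(abs(z-.023)<.003);print("plate",rect(P,m));A=np.c_[P[m][:,:2],np.ones(m.sum())];print("slope",np.linalg.lstsq(A,z[m],rcond=None)[0])
m=n&(z>.05)&(z<.065);print("tabs",rect(P,m))
c=read_camera("scene");P=world(c);z=P[...,2]
n=(np.hypot(P[...,0]-.586,P[...,1]-.192)<.06)&(c["z_map"]>0)
np.savez("scene3.npz",**c)
m=n&(abs(z-.06)<.004);print("lamp",rect(P,m))
th=np.radians(14);X=(P[...,0]-.586)*np.cos(th)+(P[...,1]-.192)*np.sin(th);Y=-(P[...,0]-.586)*np.sin(th)+(P[...,1]-.192)*np.cos(th)
m=n&(abs(X)<.034)&(abs(Y)<.025)&(z>.025)&(z<.05);print("bay",rect(P,m),np.percentile(z[m],[10,50,90]))
E
```

```text
8.75 [ 0.49826687 -0.17123121  0.15323734] [0.11910478 0.09076716 0.75760532] 0.07335388697743793
plate (np.int64(7731), array([ 495.1, -170.8]), array([79.3, 90.2]), 0.1, np.float64(0.0224))
slope [-0.00059735 -0.00063341  0.02276631]
tabs (np.int64(480), array([ 495.3, -170.9]), array([23.9, 57.5]), 0.3, np.float64(0.0559))
lamp (np.int64(1495), array([585.7, 192.9]), array([119.4, 111.2]), 14.7, np.float64(0.0598))
bay (np.int64(241), array([585.2, 192.6]), array([50.4, 23.9]), 13.1, np.float64(0.0401)) [0.03480866 0.04012762 0.04208226]
```

View pics/wrist3.png

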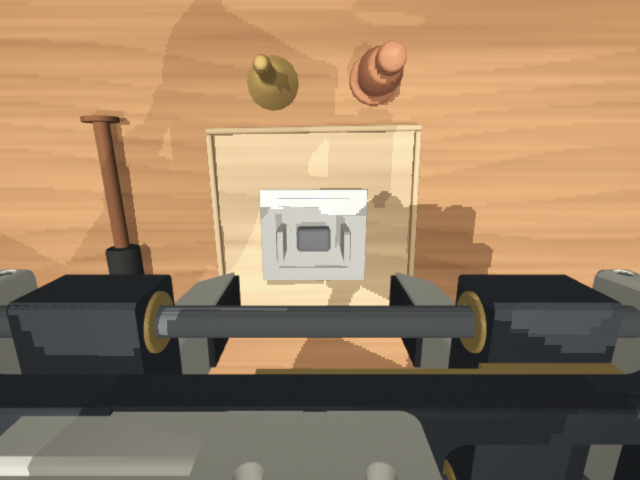

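The cover lies flat in the tray, with its plate at (313,237), z 0.0224 and 2 mm off centre. The bell, figurine and mallet are untouched. Next I'll move to the bay with the fingers shut and the tool's y along the bay's long axis.

Emit:
arm_command(fingers=[0, 0.5, 1, 1, 1, 1, 1, 1], travel=[[0.004, -0.015, 0], [0.01, -0.042, 0], [0.018, -0.072, 0], [0.025, -0.102, 0], [0.032, -0.132, 0], [0.039, -0.161, 0], [0.046, -0.189, 0], [0.053, -0.2175, 0]], dr=[[0, 0, -7], [0, 0, -14], [0, 0, -21], [0, 0, -28], [0, 0, -35], [0, 0, -42], [0, 0, -49], [0, 0, -56]])

```text
time: 9.52
tool_pos: [0.5485, 0.0486, 0.1468]
tool_rot: [-3.139, 0.002, 0.983]
contact_force: [0.4, 0.2, 0.1]
opening: 0.0247
grip_force: 0.0
```

Emit:
arm_command(fingers=[1, 1, 1, 1, 1, 1, 1, 1], travel=[[0.027, -0.01, 0], [0.054, -0.02, 0], [0.08, -0.03, 0], [0.105, -0.039, 0], [0.126, -0.047, 0], [0.136, -0.051, 0], [0.14, -0.052, 0], [0.14, -0.052, 0]], dr=[[0, 0, -7], [0, 0, -14], [0, 0, -21], [0, 0, -28], [0, 0, -35], [0, 0, -42], [0, 0, -48], [0, 0, -48]])

```text
time: 10.18
tool_pos: [0.5836, 0.1934, 0.1464]
tool_rot: [-3.138, -0.0, 1.821]
contact_force: [-1.8, 0.6, -0.8]
opening: 0.0004
grip_force: 0.0
```

```bash
python3 - <<'E'
from cell import *
from h import *
s=observe();print(s["time"],s["tool_pos"],s["tool_rot"],s["contact_force"],s["opening"])
c=read_camera("wrist");cv2.imwrite("pics/wrist4.png",c["color"])
E
```

```text
10.1833 [0.58360519 0.19338561 0.14638475] [-3.13801741e+00 -3.27418450e-04  1.82055985e+00] [-1.75517327  0.64069436 -0.77648119] 0.0003896429385084835
```

View pics/wrist4.png

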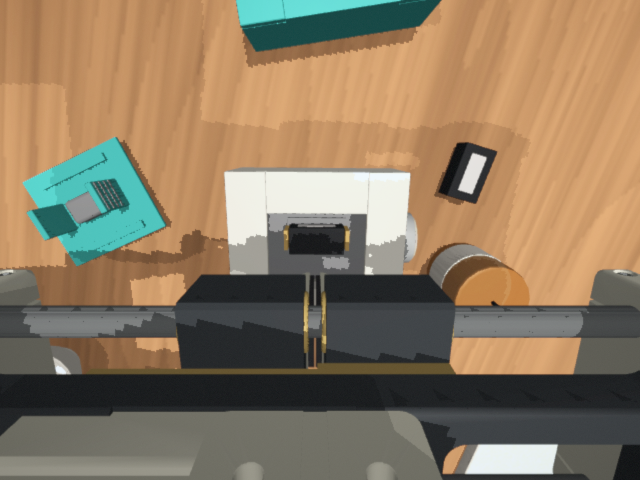

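The open bay is at (317,240), with the block's gold ends at (285,238) and (348,238). The shut fingers are centred on it at x≈315. Going down.

Emit:
arm_command(fingers=[1, 1, 1, 1, 1, 1, 1, 1], travel=[[0, 0.001, 0.015], [0, 0.001, 0.035], [0, 0.001, 0.055], [0, 0.001, 0.073], [0, 0.001, 0.085], [0, 0.001, 0.091], [0, 0.001, 0.094], [0, 0.001, 0.094]], dr=[[0, 0, 0], [0, 0, 0], [0, 0, 0], [0, 0, 0], [0, 0, 0], [0, 0, 0], [0, 0, 0], [0, 0, 0]])

```text
time: 10.9
tool_pos: [0.5855, 0.1922, 0.0544]
tool_rot: [-3.141, 0.0, 1.814]
contact_force: [-0.1, -0.6, 0.6]
opening: 0.0004
grip_force: 0.0
```

Emit:
arm_command(fingers=[1, 1, 1, 1, 1, 1, 1, 1], travel=[[0, 0, 0.001], [0, 0, 0.002], [0, 0, 0.003], [0, 0, 0.004], [0, 0, 0.005], [0, 0, 0.006], [0, 0, 0.007], [0, 0, 0.008]], dr=[[0, 0, 0], [0, 0, 0], [0, 0, 0], [0, 0, 0], [0, 0, 0], [0, 0, 0], [0, 0, 0], [0, 0, 0]])

```text
time: 11.57
tool_pos: [0.5856, 0.1925, 0.0467]
tool_rot: [3.142, 0.0, 1.815]
contact_force: [0.5, 0.1, 0.4]
opening: 0.0006
grip_force: 0.0
```

Emit:
arm_command(fingers=[1, 1, 1, 1, 1], travel=[[0, 0, 0.001], [0, 0, 0.002], [0, 0, 0.003], [0, 0, 0.004], [0, 0, 0.005]], dr=[[0, 0, 0], [0, 0, 0], [0, 0, 0], [0, 0, 0], [0, 0, 0]])

```text
time: 11.98
tool_pos: [0.5856, 0.1925, 0.0416]
tool_rot: [3.142, 0.0, 1.815]
contact_force: [0.3, 0.5, 0.1]
opening: 0.0003
grip_force: 0.0
```

Emit:
arm_command(fingers=[1, 1, 1], travel=[[0, 0, 0.001], [0, 0, 0.002], [0, 0, 0.002]], dr=[[0, 0, 0], [0, 0, 0], [0, 0, 0]])

```text
time: 12.23
tool_pos: [0.5856, 0.1925, 0.0401]
tool_rot: [3.141, 0.0, 1.815]
contact_force: [-1.5, -0.7, 4.1]
opening: 0.0006
grip_force: 1.7
```

Emit:
arm_command(fingers=[1, 1, 1], travel=[[0, 0, 0.001], [0, 0, 0.0015], [0, 0, 0.0015]], dr=[[0, 0, 0], [0, 0, 0], [0, 0, 0]])

```text
time: 12.48
tool_pos: [0.5856, 0.1925, 0.0386]
tool_rot: [3.141, 0.0, 1.815]
contact_force: [-0.5, 0.8, 4.3]
opening: 0.0008
grip_force: 2.2
```

Contact was at about 0.040, and the block is sliding at 4–6 N. I'll keep going in small steps.

Emit:
arm_command(fingers=[1, 1, 1], travel=[[0, 0, 0.0007], [0, 0, 0.0015], [0, 0, 0.0015]], dr=[[0, 0, 0], [0, 0, 0], [0, 0, 0]])

```text
time: 12.73
tool_pos: [0.5856, 0.1925, 0.037]
tool_rot: [3.141, 0.0, 1.815]
contact_force: [-1.4, 0.5, 2.9]
opening: 0.0005
grip_force: 2.2
```

Emit:
arm_command(fingers=[1, 1, 1], travel=[[0, 0, 0.0005], [0, 0, 0.001], [0, 0, 0.001]], dr=[[0, 0, 0], [0, 0, 0], [0, 0, 0]])

```text
time: 12.98
tool_pos: [0.5857, 0.1926, 0.036]
tool_rot: [3.141, 0.0, 1.815]
contact_force: [-1.8, -0.5, 4.8]
opening: 0.0003
grip_force: 2.4
```

Emit:
arm_command(fingers=[1, 1, 1], travel=[[0, 0, 0.0005], [0, 0, 0.001], [0, 0, 0.001]], dr=[[0, 0, 0], [0, 0, 0], [0, 0, 0]])

```text
time: 13.23
tool_pos: [0.5857, 0.1925, 0.0358]
tool_rot: [3.141, 0.0, 1.815]
contact_force: [-3.1, -0.4, 10.1]
opening: 0.0004
grip_force: 5.0
```

Emit:
arm_command(fingers=[1, 1, 1], travel=[[0, 0, 0.0005], [0, 0, 0.001], [0, 0, 0.001]], dr=[[0, 0, 0], [0, 0, 0], [0, 0, 0]])

```text
time: 13.48
tool_pos: [0.5858, 0.1926, 0.0357]
tool_rot: [3.14, 0.0, 1.815]
contact_force: [-5.3, -1.1, 15.6]
opening: 0.0004
grip_force: 8.0
```

Emit:
arm_command(fingers=[1, 1, 1, 1], travel=[[0, 0, 0.0005], [0, 0, 0.001], [0, 0, 0.001], [0, 0, 0.001]], dr=[[0, 0, 0], [0, 0, 0], [0, 0, 0], [0, 0, 0]])

```text
time: 13.82
tool_pos: [0.5858, 0.1926, 0.0356]
tool_rot: [3.14, 0.0, 1.815]
contact_force: [-7.6, -2.5, 22.8]
opening: 0.0004
grip_force: 11.1
```

Emit:
arm_command(fingers=[1, 1, 1, 1, 1, 1, 1, 1], travel=[[0, 0, -0.002], [0, 0, -0.006], [0, 0, -0.015], [0, 0, -0.03], [0, 0, -0.06], [0, 0, -0.09], [0, 0, -0.11], [0, 0, -0.11]], dr=[[0, 0, 0], [0, 0, 0], [0, 0, 0], [0, 0, 0], [0, 0, 0], [0, 0, 0], [0, 0, 0], [0, 0, 0]])

```text
time: 14.48
tool_pos: [0.5882, 0.1931, 0.1481]
tool_rot: [3.132, 0.0, 1.815]
contact_force: [0.6, -1.0, 0.2]
opening: 0.0005
grip_force: 0.0
```

```bash
python3 - <<'E'
from cell import *
from h import *
s=observe();print(s["time"],s["tool_pos"],s["contact_force"],s["opening"])
c=read_camera("scene");P=world(c);z=P[...,2];d=dict(np.load("scene0.npz"))
n=(np.hypot(P[...,0]-.495,P[...,1]+.171)<.07)&(c["z_map"]>0)
print("tabs",rect(P,n&(z>.05)&(z<.065)),"plate",rect(P,n&(abs(z-.023)<.003)))
c=read_camera("wrist");P=world(c);z=P[...,2];th=np.radians(14)
dx,dy=P[...,0]-.5856,P[...,1]-.1922
X=dx*np.cos(th)+dy*np.sin(th);Y=-dx*np.sin(th)+dy*np.cos(th)
m=(abs(X)<.018)&(abs(Y)<.008)&(c["z_map"]>0)
print("block top",m.sum(),np.percentile(z[m],[10,50,90]))
E
```

```text
14.4833 [0.58824198 0.19310776 0.14811316] [ 0.6462242  -1.03457535  0.20435745] 0.0005300492326697965
tabs (np.int64(62), array([ 498.4, -168.7]), array([57.6, 24.6]), 89.5, np.float64(0.0561)) plate (np.int64(865), array([ 497.5, -168.8]), array([84.8, 90.4]), 0.1, np.float64(0.0228))
block top 1231 [0.03418516 0.03519478 0.19117796]
```

The block's top now sits at 0.0352, and at the stop the force rose to 23 N without the block moving. The cover is flat in the tray, so I'm handing in.

```bash
python3 -c "
from cell import *
print(hand_in())"
```

```text
the job is handed in; nothing more can be done
None
```

I lifted the snap cover off and laid it flat and right way up in the tray, about 2 mm off centre. I then pressed the battery block down onto its hard stop (about 23 N), touched none of the bystanders, and handed the job in at about 14.5 s; no verdict came back.

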